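# Press a label holder behind the lip in a drawer

## Task

Pull the drawer of the low grey cabinet open nearly all the way by its handle, then take the wide label holder out of the slotted stand and push it down behind the lip of the label pocket in the drawer, window towards the drawer's front, until the sprung strip underneath is pressed fully down. The spring would lift it again, so finish while still gripping the holder and pressing it fully home; leave the drawer open, and leave the narrow holder and everything else where they are.

Things in the scene. Friction and masses are not known exactly. Their poses are not given: they have to be found in the camera images.
- drawer (a joint): how far the drawer of the low grey cabinet is pulled out, m: 0 shut, 0.13 fully out; it slides towards the cabinet's front (-x of the point handle) and stays where it is left (about 1.5 N friction). Cabinet: 170 mm deep, 170 wide, 98 tall, standing on the worktop, one drawer
- handle (a point): middle of the drawer's bar handle: a level steel bar, 10 mm thick and 88 mm clear along the point's y, 66 mm above the worktop (the cabinet's top is at 98 mm), its centre 45 mm in front of the drawer front. x points from the front into the cabinet, z up; moves with the drawer
- pocket (a point): middle of the mouth of the label pocket in the drawer, 102 mm behind the handle bar, under the cabinet top while shut: a slot along y, 8 mm from front lip to back strip (flared to 14 at the mouth), 86 mm between end cheeks. Mouth 50 mm above the worktop; drawer front's inner face 45 mm before it, rising 37 mm above it. x points into the cabinet, z up; moves with the drawer
- foot (a joint): how far the sprung steel strip in the bottom of the pocket is pressed down, m: 0 up (its top 12 mm below the mouth), 0.008 against its stop (20 mm below the mouth). About 2 N starts it and 6 N holds it at the stop; let go, it lifts the holder again
- holder_wide: the wide label holder, white plastic, 80 mm wide (own y), 52 tall (z), about 50 g, standing upright in one slot of the stand. Lower 22 mm is a tongue 4 mm thick, above it a 30 mm tall head 10 mm thick (grip across x). Origin: middle of the tongue's lower edge; -x is the side with the paper label window
- holder_wide_window (a point): middle of the wide holder's label window, on its -x face 37 mm above its lower edge
- holder_narrow: a narrow label holder of the same make, only 56 mm wide, in the stand's other slot; not wanted
- stand: grey slotted block fixed on the worktop, 130x104x26 mm, origin under its middle; two slots along its y, 70 mm apart (35 mm either side of the middle), 18 mm deep, 7 mm wide; either holder may be in either
- tape_roll: roll of brown tape, 92 mm across, 48 tall (mm); bystander, origin under its middle
- reagent: brown dropper bottle, 34 across, 82 tall (mm); bystander, origin under its middle
- specimen_cup: specimen cup with white lid, 60 across, 68 tall (mm); bystander, origin under its middle
- timer: white bench timer, 64x68x18 (mm); bystander, origin under its middle
- lancet_box: blue and white carton, 64x110x66 (mm); bystander, origin under its middle
- note_pad: yellow note pad, 76x76x13 (mm); bystander, origin under its middle
- strip_bottle: dark-capped bottle, 45 across, 108 tall (mm); bystander, origin under its middle
- marker: black and white marker pen lying flat, 135 long (mm); bystander, origin under its middle

How it is judged:
By the outcome, as a careful person would: the job done as asked, in the order asked, and still so for the second after the job is handed in, while the arm keeps its last pose, push and grip.
It also fails if it takes over 58 s, if anything falls off the work surface, if the arm or the gripper's body presses on something with over 40 N, if the wrist force passes 120 N, or if a joint passes its speed limit or range.

## Robot

A 6-joint arm with a two-finger parallel gripper is mounted at the origin on a cart in front of the work surface, level with it; the furniture and walls round the work are solid. World frame = base frame: x ahead of the robot, y to its left, z up, the work surface at z = 0. Lengths are in m, angles in rad, forces in N, time in s.
With the tool pointing down it reaches from about 0.35 to 0.975 m from the base axis. Payload 4.9 kg.
Tool frame: the origin (TCP) lies at the very end of the fingers, on their centre line; the grasp point (between the pads) lies 19 mm behind it; z points along the fingers, y is the line along which they close (so a half turn about z gives the same grasp; the last joint's range is limited). The gripper opens to 85 mm and grips with 20 to 120 N. Pads are 22 mm wide; open, the fingers measure 114 mm over their backs; the gripper's body (76 mm by 85 mm) begins 54 mm behind the grasp point. The pads swing forward as they close: fully open they stand 13 mm farther back than shut.
Start: joints at [-1.441, 0.053, 1.613, -0, 1.476, -0.119], TCP at [0.154, -0.606, 0.231] pointing down, gripper open.
Joint ranges: [-3.01, 3.01], [-1.01, 2.22], [0.06, 2.58], [-1.02, 4.17], [0.09, 2.62], [-3.14, 3.14]. Speed limits (rad/s): [2.57, 2.57, 3.14, 3.14, 3.14, 3.14].

## Interface

Orientations are given as a rotation vector (axis times angle).
In Python, from station import get_obs, optics, ctrl gives the robot as it stands.
- The arm moves only by the shell command python3 -m pendant 'ROWS' [FORCE]. ROWS is JSON, a list of rows, each a list of 3 entries, a list of its own where there are three numbers: the shift along the tool's x, y, z in mm, then the turn, a rotation vector about the tool's x, y, z in rad, then the opening, from 0 (shut) to 1 (fully open). A call has 1 to 12 rows; each row shifts and turns the commanded pose from where the row before left it, along the tool's axes as they then stand; what a row does not reach is not made up. A row lasts 1/12 s, in which the tool goes at most 41.7 mm and 7.16 degrees, less where a joint would pass 70% of its speed; a pose out of reach is approached as far as the arm can. A call is refused whole if a number of a shift passes 41.7 or a number of a turn 0.125, either way. A call with a gripper value outside its range is refused whole. The fingers move at their own pace and stop on an object; FORCE is the grip in N (left out, the last holds). Time passes only in rows, so rows that do not move let the fingers close. It gives the time, the measured TCP pose, the force, the opening and the grip force at its end, in the units of the state.
- get_obs(): the state, without advancing time (a new reading comes with each control period).
- optics.get_image(name): name is "scene" or "top" or "wrist"; returns the picture (400x640x3 uint8, red, green, blue); there is no depth.
- optics.camera_model(name): a dict with "fx", "fy", "cx", "cy" (pixels), "cam_to_world" (4x4, takes a point from camera to world coordinates). Camera axes: x right, y up, looking along -z (the intrinsics and any distortion apply to the point x, -y, -z); pixel columns grow to the right and rows downward; lengths in m; the calibration is good to about 2 mm. A picture is of the moment at which its call begins: read the wrist's pose just before it. camera_model takes no time and is no camera call; for the wrist camera it gives the pose at the moment of the call.
- ctrl.finish_job(): hands the job in; it is judged then, once.
The state is a dict: "t": time; "q": joint angles; "dq": joint speeds; "effort": joint torques, N m; "tool_pos": TCP position; "tool_rot": TCP orientation; "contact_force": force on the tool from outside, world axes, zero at the start; "wrist_torque": the same for the moment, N m; "opening": finger opening in m; "grip_force": force on a finger pad.
Only numpy, scipy, OpenCV 4.12 (cv2) and the standard library are available. Lean on these libraries where they do the work, as an engineer would, in place of code of your own. Each camera call takes 0.05 s, during which the arm holds its last target. There are 200 camera calls.

## Working session

There is one attempt and no reset: what is moved stays moved. The work goes in short steps, Python scripts to look and compute and a shell command to move; the robot and the scene stay as the last step left them, time stands still between calls to the robot, and variables do not carry over. Pictures are saved under pics/ and viewed, at most 10 in all, crops included, and the job is handed in when it is done.

```bash
mkdir -p pics; ls; python3 - <<'E'
from station import get_obs, optics
import cv2, numpy as np
o=get_obs(); print(o)
for n in ("scene","top"):
    im=optics.get_image(n); cv2.imwrite(f"pics/{n}0.png",im[:,:,::-1]); m=optics.camera_model(n); print(n,m)
E
```

```text
pics
{'t': 0.0, 'q': array([-1.44102349e+00,  5.33524616e-02,  1.61430952e+00,  2.04716229e-05,
        1.47596012e+00, -1.19000050e-01]), 'dq': array([ 1.79468941e-03,  3.94729264e-04,  1.33363669e-03, -5.19309346e-04,
       -3.31356031e-05, -8.90386560e-04]), 'effort': array([-1.21368130e-04, -3.93683910e+01, -3.70174026e+01, -1.11129787e-04,
        7.02518126e-03, -1.86156456e-05]), 'tool_pos': array([ 0.15380965, -0.60514092,  0.23005645]), 'tool_rot': array([-3.11530716e+00, -3.89509800e-01, -1.48281468e-05]), 'contact_force': array([ 0.59540974, -0.52631717,  0.92106196]), 'wrist_torque': array([ 0.05139023, -0.04050696, -0.05766193]), 'grip_force': 0.0, 'opening': 0.08550879275563829}
scene {'fx': 510.7492497128227, 'fy': 510.7492497128227, 'cx': 316.21870948028817, 'cy': 202.63541765480196, 'cam_to_world': array([[ 0.86379421,  0.28531487, -0.41527699, -0.13860651],
       [-0.50359923,  0.51463586, -0.69392921, -1.14619249],
       [ 0.01572811,  0.80854521,  0.58822383,  1.08334193],
       [ 0.        ,  0.        ,  0.        ,  1.        ]])}
top {'fx': 501.9984339245849, 'fy': 501.9984339245849, 'cx': 326.78992516345124, 'cy': 198.1945266939808, 'cam_to_world': array([[ 0.37729533,  0.8498465 , -0.36797984, -0.13258932],
       [-0.92608466,  0.34791488, -0.14602206, -0.25965222],
       [ 0.00392932,  0.39587393,  0.91829646,  1.77216247],
       [ 0.        ,  0.        ,  0.        ,  1.        ]])}
```

View pics/scene0.png

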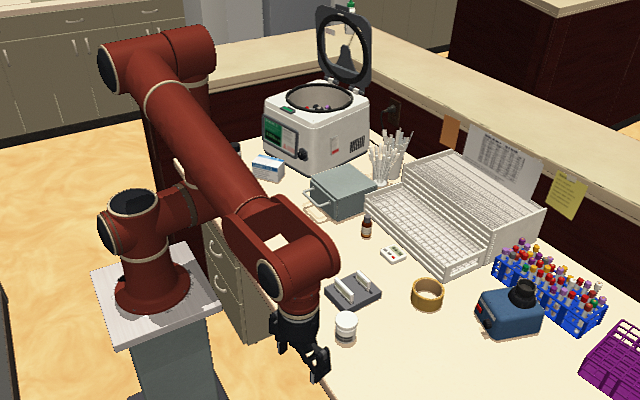

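View pics/top0.png

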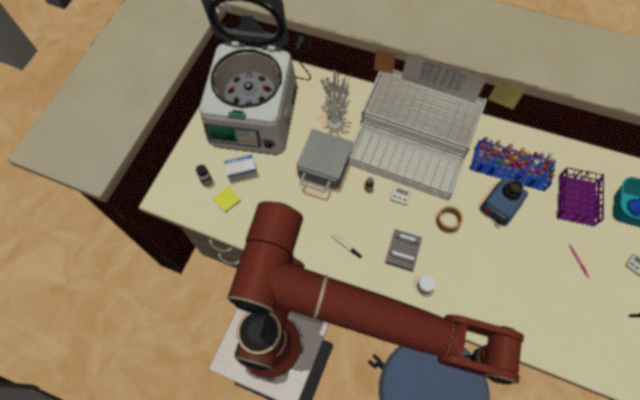

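The scene view shows the cabinet at about (340,193) with its handle at (315,207), and the stand at (352,290). In the top view they are at (325,158) and (404,250). Next I'll enlarge both.

```bash
cat > h.py <<'E'
import numpy as np, cv2
from station import get_obs, optics
def ray(m,u,v):
    T=m["cam_to_world"]; d=T[:3,:3]@np.array([(u-m["cx"])/m["fx"],-(v-m["cy"])/m["fy"],-1]); return T[:3,3],d
def cast(m,u,v,z):
    c,d=ray(m,u,v); return c+d*(z-c[2])/d[2]
def proj(m,p):
    T=m["cam_to_world"]; q=T[:3,:3].T@(np.asarray(p)-T[:3,3]); return np.array([m["cx"]-m["fx"]*q[0]/q[2], m["cy"]+m["fy"]*q[1]/q[2]])
E
python3 - <<'E'
import cv2,numpy as np
s=cv2.imread("pics/scene0.png");t=cv2.imread("pics/top0.png")
def c(im,x,y,w,h): return cv2.resize(im[y:y+h,x:x+w],(400,300),interpolation=cv2.INTER_CUBIC)
a=np.hstack([c(s,295,160,100,75),c(s,310,255,100,75)])
b=np.hstack([c(t,285,125,100,75),c(t,355,215,100,75)])
cv2.imwrite("pics/m1.png",np.vstack([a,b]))
E
```

```text
(no output)
```

View pics/m1.png

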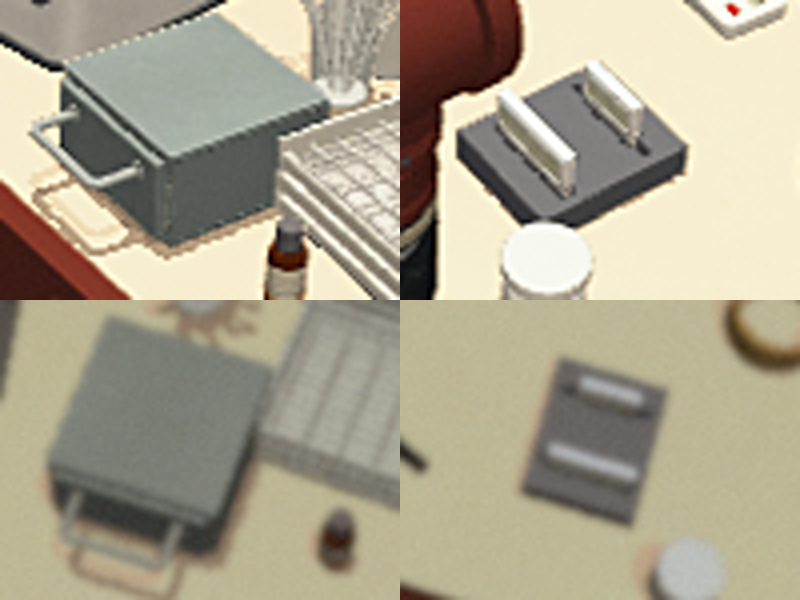

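Top left of the crop shows the cabinet and handle in scene. Top right shows the wide holder in the slot nearer the robot, with its edge line at scene (435–453, 280–302)/crop. The bottom row shows the same things from the top camera. Now I'll cast these pixels.

```bash
python3 - <<'E'
from h import *
S=optics.camera_model("scene");T=optics.camera_model("top")
def P(m,ox,oy,pts,z): return np.array([cast(m,ox+x/4,oy+y/4,z) for x,y in pts])[:,:2]
def info(n,a): 
    print(n,a.round(4).tolist(), 'mean',a.mean(0).round(4),'angs',[round(float(np.degrees(np.arctan2(*(a[(i+1)%len(a)]-a[i])[::-1]))),1) for i in range(len(a))],'len',[round(float(np.linalg.norm(a[(i+1)%len(a)]-a[i])),3) for i in range(len(a))])
# order fl, fr, br, bl
info('cabS',P(S,295,160,[(65,78),(170,160),(328,103),(215,15)],.098))
info('cabT',P(T,285,125,[(52,165),(210,222),(270,73),(105,20)],.098))
info('barS',P(S,295,160,[(36,133),(99,184)],.066))
info('barT',P(T,285,125,[(65,233),(162,265)],.066))
info('stS',P(S,310,255,[(57,130),(140,210),(287,148),(200,65)],.026))
info('stT',P(T,355,215,[(125,190),(232,224),(267,87),(163,57)],.026))
# holder top centers, z = .008+.052=.060
info('wideS',P(S,310,255,[(103,95),(173,158)],.060))
info('wideT',P(T,355,215,[(148,145),(236,172)],.060))
info('narS',P(S,310,255,[(190,64),(238,107)],.060))
info('narT',P(T,355,215,[(182,80),(243,98)],.060))
E
```

```text
cabS [[0.6111, 0.1434], [0.6261, -0.0051], [0.7902, 0.0001], [0.7837, 0.1679]] mean [0.7027 0.0766] angs [-84.2, 1.8, 92.2, -171.9] len [0.149, 0.164, 0.168, 0.174]
cabT [[0.6178, 0.155], [0.6191, -0.0032], [0.7867, 0.0019], [0.7808, 0.1701]] mean [0.7011 0.081 ] angs [-89.6, 1.7, 92.0, -174.7] len [0.158, 0.168, 0.168, 0.164]
barS [[0.5704, 0.1224], [0.5803, 0.0316]] mean [0.5754 0.077 ] angs [-83.8, 96.2] len [0.091, 0.091]
barT [[0.5713, 0.1233], [0.5754, 0.0267]] mean [0.5733 0.075 ] angs [-87.6, 92.4] len [0.097, 0.097]
stS [[0.4198, -0.2672], [0.4303, -0.3604], [0.5533, -0.3626], [0.547, -0.262]] mean [ 0.4876 -0.313 ] angs [-83.5, -1.0, 93.6, -177.7] len [0.094, 0.123, 0.101, 0.127]
stT [[0.4151, -0.2745], [0.4217, -0.3733], [0.5565, -0.3626], [0.548, -0.2647]] mean [ 0.4853 -0.3188] angs [-86.2, 4.6, 95.0, -175.8] len [0.099, 0.135, 0.098, 0.133]
wideS [[0.4478, -0.282], [0.4574, -0.3571]] mean [ 0.4526 -0.3195] angs [-82.8, 97.2] len [0.076, 0.076]
wideT [[0.4512, -0.2794], [0.4571, -0.3596]] mean [ 0.4541 -0.3195] angs [-85.8, 94.2] len [0.08, 0.08]
narS [[0.5193, -0.286], [0.5244, -0.3387]] mean [ 0.5218 -0.3124] angs [-84.4, 95.6] len [0.053, 0.053]
narT [[0.5204, -0.2876], [0.525, -0.3438]] mean [ 0.5227 -0.3157] angs [-85.4, 94.6] len [0.056, 0.056]
```

```bash
cat >> h.py <<'E'
from scipy.spatial.transform import Rotation as Ro
def plan(target,yawy,o=None):
    """tool down, tool y along world angle yawy(deg, mod 180 given exactly): print turn (rotvec, tool axes) then shift in tool axes AFTER the turn"""
    o=o or get_obs(); R=Ro.from_rotvec(o["tool_rot"]); a=np.radians(yawy)
    y=np.array([np.cos(a),np.sin(a),0]); z=np.array([0,0,-1.]); x=np.cross(y,z)
    Rt=Ro.from_matrix(np.c_[x,y,z]); turn=(R.inv()*Rt).as_rotvec()
    d=np.asarray(target)-o["tool_pos"]
    print("pos",o["tool_pos"].round(4),"t",round(o["t"],2),"turn",turn.round(3),"shift_after_mm",(Rt.inv().apply(d)*1e3).round(1),"now",(R.inv().apply(d)*1e3).round(1))
E
python3 - <<'E'
from h import *
o=get_obs(); M=Ro.from_rotvec(o["tool_rot"]).as_matrix(); print(M.round(3)); 
m=optics.camera_model("wrist"); T=m["cam_to_world"]; print({k:m[k] for k in("fx","cx","cy")})
print("cam in tool",(M.T@(T[:3,3]-o["tool_pos"])).round(4)); print((M.T@T[:3,:3]).round(3))
for a in (4,184): plan([.40,-.32,.25],a)
E
```

```text
[[ 0.969  0.246 -0.   ]
 [ 0.246 -0.969  0.002]
 [ 0.    -0.002 -1.   ]]
{'fx': 299.64435836500127, 'cx': 315.3456041952377, 'cy': 203.88093538088273}
cam in tool [ 0.074  -0.0011 -0.1427]
[[-0.001  0.956  0.293]
 [ 1.     0.001 -0.001]
 [-0.001  0.293 -0.956]]
pos [ 0.1538 -0.6052  0.2302] t 0.1 turn [-1.000e-03 -1.000e-03 -1.392e+00] shift_after_mm [267.3 265.5 -19.8] now [ 308.8 -215.9  -19.4]
pos [ 0.1538 -0.6052  0.2302] t 0.1 turn [-2.00e-03  1.00e-03  1.75e+00] shift_after_mm [-267.3 -265.5  -19.8] now [ 308.8 -215.9  -19.4]
```

```bash
python3 -m pendant '[[[36,-17,2],[0,0,0],0.5],[[36,-17,2],[0,0,0],0.5],[[36,-17,2],[0,0,0],0.5],[[36,-17,2],[0,0,0],0.5],[[36,-17,2],[0,0,0],0.5],[[36,-17,2],[0,0,0],0.5],[[36,-17,2],[0,0,0],0.5],[[36,-17,2],[0,0,0],0.5],[[36,-17,2],[0,0,0],0.5],[[36,-17,2],[0,0,0],0.5],[[36,-17,2],[0,0,0],0.5],[[36,-17,2],[0,0,0],0.5]]'
python3 -m pendant '[[[0,0,0],[0,0,0],0.5],[[0,0,0],[0,0,0],0.5],[[0,0,0],[0,0,0],0.5]]'
python3 - <<'E'
from h import *
import pickle
m=optics.camera_model("wrist"); im=optics.get_image("wrist"); pickle.dump(m,open("w1.pkl","wb"))
cv2.imwrite("pics/w1.png",im[:,:,::-1]); 
for p in ([.454,-.319,.06],[.522,-.314,.06],[.486,-.316,.026]): print(proj(m,p))
E
```

```text
t: 1.1
tool_pos: [0.5234, -0.2999, 0.2067]
tool_rot: [-3.117, -0.39, 0.001]
contact_force: [-0.2, -1.2, -0.3]
opening: 0.0427
grip_force: 0.0
t: 1.35
tool_pos: [0.522, -0.3015, 0.2067]
tool_rot: [-3.117, -0.391, 0.002]
contact_force: [-0.3, -0.4, 0.9]
opening: 0.0428
grip_force: 0.0
[316.50569015 253.74671381]
[328.47391089 192.77971731]
[320.76340854 215.04362246]
```

View pics/w1.png

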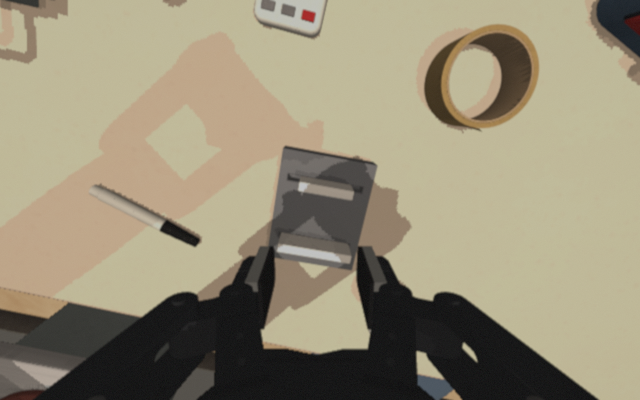

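The stand is centred near (325,210) in the wrist view. The wide holder's top edge is near (310,250) and the narrow one is near (325,190). I'll enlarge both, along with the scene view, to find the window.

```bash
python3 - <<'E'
from h import *
w=cv2.imread("pics/w1.png"); s=optics.get_image("scene")[:,:,::-1]; cv2.imwrite("pics/s1.png",s)
a=cv2.resize(w[140:280,260:390],None,fx=4,fy=4,interpolation=cv2.INTER_CUBIC)
b=cv2.resize(cv2.imread("pics/scene0.png")[265:310,328:378],(270*1,243),interpolation=cv2.INTER_CUBIC)
c=np.zeros((560,270,3),np.uint8); c[:243]=b
c[250:250+243]=cv2.resize(s[265:310,328:378],(270,243),interpolation=cv2.INTER_CUBIC)
o=np.hstack([a,c]).astype(float); o=np.clip((o/255)**1*255,0,255)
cv2.imwrite("pics/m2.png",o)
E
```

```text
[ WARN:0@3.811] global loadsave.cpp:1063 imwrite_ Unsupported depth image for selected encoder is fallbacked to CV_8U.
```

View pics/m2.png

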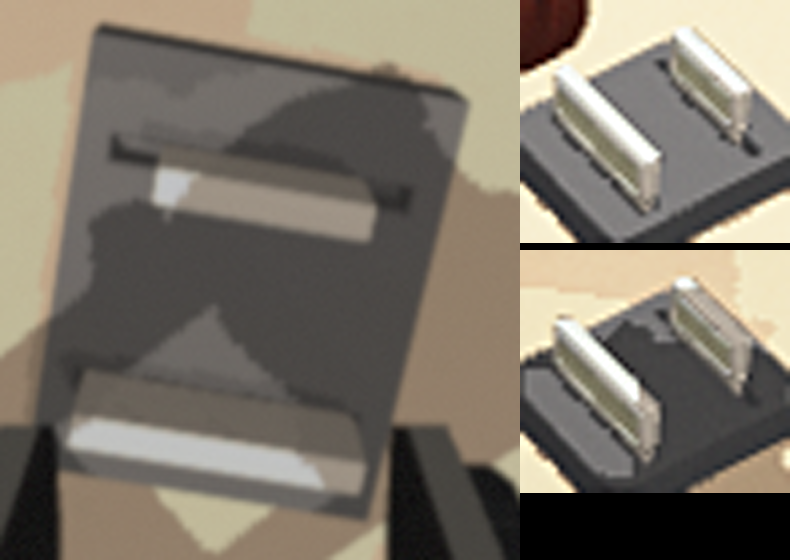

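The greenish inset window is on the robot-side (-x) face of both holders, and the far faces are plain. The wide one therefore already faces the right way. Its centre is about (0.454,-0.318), yaw about 4.6°. Now I'll turn and go above the handle.

```bash
python3 -m pendant '[[[0,0,0],[0,0,-0.118],0.5],[[0,0,0],[0,0,-0.118],0.5],[[0,0,0],[0,0,-0.118],0.5],[[0,0,0],[0,0,-0.118],0.5],[[0,0,0],[0,0,-0.118],0.5],[[0,0,0],[0,0,-0.118],0.5],[[0,0,0],[0,0,-0.118],0.5],[[0,0,0],[0,0,-0.118],0.5],[[0,0,0],[0,0,-0.118],0.5],[[0,0,0],[0,0,-0.118],0.5],[[0,0,0],[0,0,-0.118],0.5],[[0,0,0],[0,0,-0.118],0.5]]'
python3 -c "
from h import *
plan([.574,.060,.205],3)"
```

```text
t: 2.45
tool_pos: [0.5213, -0.303, 0.2074]
tool_rot: [2.111, 2.327, -0.0]
contact_force: [-0.4, -0.6, -0.1]
opening: 0.0429
grip_force: 0.0
pos [ 0.5213 -0.303   0.2074] t 2.45 turn [0.    0.    0.045] shift_after_mm [359.7  71.7   2.4] now [356.1  87.7   2.4]
```

```bash
python3 -m pendant '[[[0,0,0],[0,0,0.045],0.5],[[36,7.2,0],[0,0,0],0.5],[[36,7.2,0],[0,0,0],0.5],[[36,7.2,0],[0,0,0],0.5],[[36,7.2,0],[0,0,0],0.5],[[36,7.2,0],[0,0,0],0.5],[[36,7.2,0],[0,0,0],0.5],[[36,7.2,0],[0,0,0],0.5],[[36,7.2,0],[0,0,0],0.5],[[36,7.2,0],[0,0,0],0.5],[[36,7.2,0],[0,0,0],0.5],[[0,0,0],[0,0,0],0.5]]'
python3 -m pendant '[[[0,0,0],[0,0,0],0.5],[[0,0,0],[0,0,0],0.5],[[0,0,0],[0,0,0],0.5]]'
python3 - <<'E'
from h import *
import pickle
m=optics.camera_model("wrist"); im=optics.get_image("wrist"); pickle.dump(m,open("w2.pkl","wb"))
cv2.imwrite("pics/w2.png",im[:,:,::-1])
E
```

```text
t: 3.45
tool_pos: [0.5767, 0.0653, 0.2076]
tool_rot: [-2.161, -2.278, -0.004]
contact_force: [0.4, -0.5, -0.0]
opening: 0.0427
grip_force: 0.0
t: 3.7
tool_pos: [0.5766, 0.0597, 0.2073]
tool_rot: [2.169, 2.272, -0.0]
contact_force: [-0.4, -0.8, -0.5]
opening: 0.0423
grip_force: 0.0
```

View pics/w2.png

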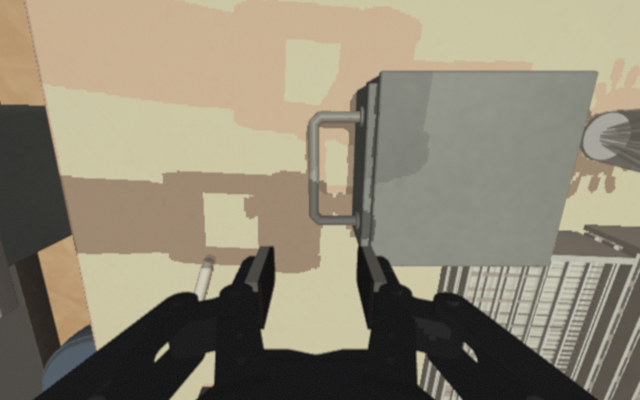

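The bar runs vertically at u≈315, v 118–220. The cabinet top corners are near (381,72), (597,71), (552,264) and (372,264).

```bash
python3 - <<'E'
from h import *
import pickle
m=pickle.load(open("w2.pkl","rb")); im=cv2.imread("pics/w2.png").astype(int)
g=im.sum(2)
for v in (130,150,170,190,205):
    r=im[v,305:330]; print(v,[int(x) for x in r.mean(1)])
a=np.array([cast(m,u,v,.098)[:2] for u,v in [(381,72),(597,71),(552,264),(372,264)]]); print(a.round(4), a.mean(0))
b=np.array([cast(m,u,v,.066)[:2] for u,v in [(315,118),(315,220)]]); print(b.round(4),b.mean(0))
e=[a[1]-a[0],a[2]-a[3],a[0]-a[3],a[1]-a[2],b[0]-b[1]]
print([round(float(np.degrees(np.arctan2(x[1],x[0]))),2) for x in e],[np.linalg.norm(x).round(4) for x in e])
E
```

```text
130 [174, 161, 122, 102, 110, 120, 129, 138, 149, 147, 138, 127, 117, 122, 152, 174, 179, 178, 177, 177, 177, 177, 177, 177, 176]
150 [177, 147, 126, 107, 108, 120, 128, 137, 146, 145, 136, 127, 116, 122, 153, 174, 177, 177, 177, 177, 178, 181, 186, 189, 190]
170 [178, 147, 131, 117, 111, 118, 126, 139, 152, 153, 146, 138, 124, 122, 150, 173, 178, 179, 176, 180, 187, 189, 189, 189, 189]
190 [137, 136, 129, 110, 94, 96, 100, 104, 109, 108, 103, 97, 90, 102, 124, 123, 118, 116, 116, 114, 117, 137, 171, 178, 178]
205 [137, 136, 136, 125, 99, 95, 100, 105, 107, 108, 102, 96, 90, 101, 131, 137, 137, 135, 135, 137, 136, 135, 135, 135, 135]
[[0.6217 0.167 ]
 [0.7888 0.1754]
 [0.8002 0.009 ]
 [0.6315 0.0013]] [0.7105662 0.0881886]
[[0.5722 0.1298]
 [0.5767 0.031 ]] [0.5744161  0.08041022]
[2.87, 2.61, 93.4, 93.95, 92.6] [np.float64(0.1673), np.float64(0.1689), np.float64(0.1659), np.float64(0.1667), np.float64(0.0989)]
```

```bash
python3 -c "
from h import *
plan([.573,.080,.046],3)"
python3 -m pendant '[[[20,-4,30],[0,0,0],0.5],[[0,0,35],[0,0,0],0.5],[[0,0,35],[0,0,0],0.5],[[0,0,30],[0,0,0],0.5],[[0,0,20],[0,0,0],0.5],[[0,0,11],[0,0,0],0.5],[[0,0,0],[0,0,0],0.5],[[0,0,0],[0,0,0],0.5]]' 40
python3 -c "
from h import *
plan([.573,.080,.046],3)"
```

```text
pos [0.5766 0.0597 0.2073] t 3.75 turn [-0.     0.    -0.006] shift_after_mm [ 20.5  -2.5 161.3] now [ 20.5  -2.6 161.3]
t: 4.42
tool_pos: [0.572, 0.0804, 0.0467]
tool_rot: [2.168, 2.274, 0.0]
contact_force: [0.4, 0.1, 0.4]
opening: 0.0427
grip_force: 0.0
pos [0.572  0.0804 0.0467] t 4.42 turn [ 0.     0.    -0.005] shift_after_mm [-0.5  1.   0.7] now [-0.5  1.   0.7]
```

```bash
python3 -m pendant '[[[0,0,0],[0,0,0],0],[[0,0,0],[0,0,0],0],[[0,0,0],[0,0,0],0],[[0,0,0],[0,0,0],0],[[0,0,0],[0,0,0],0],[[0,0,0],[0,0,0],0],[[0,0,0],[0,0,0],0]]' 40
```

```text
t: 5.0
tool_pos: [0.5733, 0.0811, 0.0485]
tool_rot: [2.164, 2.273, 0.004]
contact_force: [-0.8, -0.8, 7.1]
opening: 0.0084
grip_force: 39.3
```

```bash
python3 -m pendant '[[[0,-8,0],[0,0,0],0],[[0,-12,0],[0,0,0],0],[[0,-12,0],[0,0,0],0],[[0,-12,0],[0,0,0],0],[[0,-12,0],[0,0,0],0],[[0,-12,0],[0,0,0],0],[[0,-12,0],[0,0,0],0],[[0,-12,0],[0,0,0],0],[[0,-12,0],[0,0,0],0],[[0,-12,0],[0,0,0],0],[[0,-7,0],[0,0,0],0],[[0,0,0],[0,0,0],0]]' 40
python3 -m pendant '[[[0,0,0],[0,0,0],0],[[0,0,0],[0,0,0],0],[[0,0,0],[0,0,0],0]]'
```

```text
t: 6.0
tool_pos: [0.451, 0.0755, 0.0486]
tool_rot: [2.162, 2.271, 0.01]
contact_force: [5.1, -0.2, 3.4]
opening: 0.0085
grip_force: 40.8
t: 6.25
tool_pos: [0.4509, 0.0755, 0.0485]
tool_rot: [2.164, 2.273, 0.007]
contact_force: [2.2, 0.4, 8.0]
opening: 0.0084
grip_force: 41.2
```

```bash
python3 -m pendant '[[[0,-3,0],[0,0,0],0],[[0,0,0],[0,0,0],0],[[0,0,0],[0,0,0],0],[[0,0,0],[0,0,0],0.45],[[0,0,0],[0,0,0],0.45],[[0,0,0],[0,0,0],0.45],[[0,0,0],[0,0,0],0.45],[[0,0,0],[0,0,0],0.45],[[0,0,-15],[0,0,0],0.45],[[0,0,-30],[0,0,0],0.45],[[0,0,-35],[0,0,0],0.45],[[0,0,-35],[0,0,0],0.45]]' 40
python3 -m pendant '[[[-15,30,-40],[0,0,0],0.45],[[-15,30,-5],[0,0,0],0.45],[[0,0,0],[0,0,0],0.45],[[0,0,0],[0,0,0],0.45],[[0,0,0],[0,0,0],0.45]]'
python3 - <<'E'
from h import *
import pickle
print(get_obs()["tool_pos"])
m=optics.camera_model("wrist"); im=optics.get_image("wrist"); pickle.dump(m,open("w3.pkl","wb"))
cv2.imwrite("pics/w3.png",im[:,:,::-1])
E
```

```text
t: 7.25
tool_pos: [0.4445, 0.075, 0.1614]
tool_rot: [-2.165, -2.274, 0.003]
contact_force: [1.4, -0.1, -0.2]
opening: 0.0386
grip_force: 0.0
t: 7.67
tool_pos: [0.5, 0.0508, 0.197]
tool_rot: [-2.165, -2.273, 0.003]
contact_force: [-0.3, 0.1, 0.6]
opening: 0.0383
grip_force: 0.0
[0.50001012 0.05083764 0.19698141]
```

View pics/w3.png

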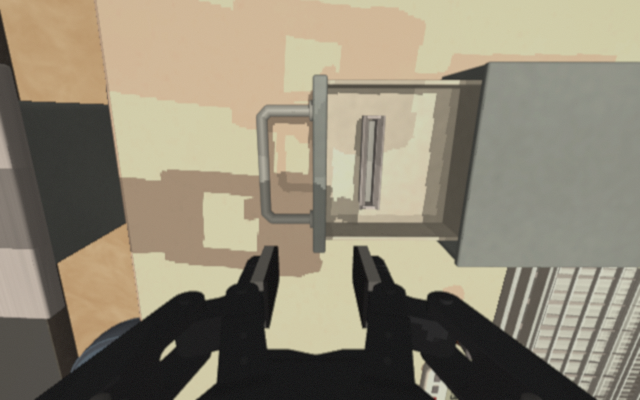

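The drawer is open. The bar is at u≈265, the drawer front at u≈320, and the pocket at u 360–383, v 115–209. Next I'll take profiles across the pocket.

```bash
python3 - <<'E'
from h import *
import pickle
m=pickle.load(open("w3.pkl","rb")); g=cv2.imread("pics/w3.png").mean(2).astype(int)
print("u 355..390")
for v in (125,145,162,180,200): print(v,g[v,355:390].tolist())
print("v108..", g[106:126,372].tolist()); print("v198..",g[196:216,368].tolist(),g[196:216,371].tolist())
print("bar",g[140,255:280].tolist(),g[200,255:280].tolist())
for p in [(.5526,.085,.05)]: print(proj(m,p))
for u,v in [(371.5,116),(370,208),(371,162)]: print(cast(m,u,v,.05).round(4))
for u,v in [(264.5,165)]: print("bar",cast(m,u,v,.066).round(4))
E
python3 - <<'E'
import cv2
g=cv2.imread("pics/w3.png"); cv2.imwrite("pics/m3.png",cv2.resize(g[105:220,340:400],None,fx=5,fy=5,interpolation=cv2.INTER_CUBIC))
E
```

```text
u 355..390
125 [176, 137, 118, 116, 116, 109, 94, 99, 131, 137, 128, 122, 122, 132, 148, 161, 163, 160, 151, 123, 82, 83, 106, 114, 114, 111, 108, 112, 136, 150, 165, 182, 186, 185, 184]
145 [125, 117, 117, 118, 112, 98, 99, 130, 137, 128, 121, 122, 130, 146, 156, 158, 156, 144, 109, 77, 88, 117, 116, 113, 113, 115, 127, 149, 161, 178, 183, 184, 184, 182, 183]
162 [151, 137, 138, 135, 120, 96, 117, 136, 133, 123, 122, 132, 152, 168, 170, 169, 158, 117, 80, 88, 117, 117, 114, 113, 112, 122, 149, 172, 194, 200, 199, 199, 199, 200, 198]
180 [139, 139, 136, 123, 97, 118, 150, 151, 135, 130, 138, 152, 165, 166, 165, 154, 113, 78, 97, 131, 129, 127, 127, 130, 139, 159, 177, 196, 200, 199, 199, 199, 198, 198, 198]
200 [135, 135, 127, 107, 118, 150, 152, 137, 131, 136, 146, 154, 155, 157, 145, 99, 74, 97, 129, 131, 129, 126, 132, 153, 165, 181, 193, 195, 193, 194, 195, 193, 195, 194, 194]
v108.. [186, 186, 186, 187, 187, 188, 189, 189, 186, 172, 171, 171, 144, 105, 102, 136, 158, 162, 161, 160]
v198.. [161, 161, 161, 162, 157, 127, 94, 85, 86, 104, 151, 180, 188, 192, 195, 196, 195, 194, 193, 182] [80, 76, 76, 74, 74, 72, 76, 79, 82, 102, 149, 179, 189, 193, 195, 197, 196, 196, 193, 183]
bar [194, 179, 139, 124, 130, 141, 149, 151, 145, 134, 125, 114, 103, 112, 135, 140, 141, 156, 183, 191, 192, 187, 183, 181, 182] [140, 140, 140, 140, 130, 112, 100, 104, 108, 112, 112, 106, 102, 94, 88, 96, 127, 139, 141, 140, 139, 141, 141, 141, 140]
[372.65654511 159.55753209]
[0.5473 0.1252 0.05  ]
[0.555  0.0358 0.05  ]
[0.5512 0.0826 0.05  ]
bar [0.4507 0.0775 0.066 ]
```

View pics/m3.png

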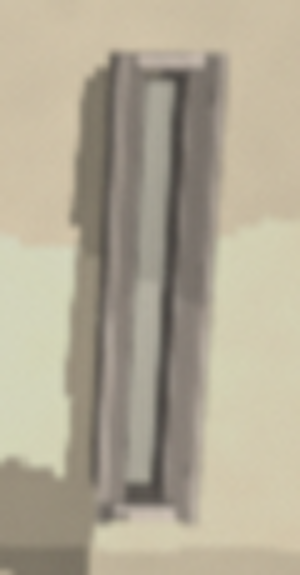

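The zoom shows the pocket's mouth centre at about (371.4,162.3), and the yaw agrees with the cabinet's. Casting it against the gripped bar as reference puts the pocket at about (0.549,0.082). Now I'll fetch the wide holder.

```bash
python3 -c "
from h import *
plan([.454,-.3175,.20],4.6)"
```

```text
pos [0.4996 0.051  0.1967] t 7.72 turn [-0.003 -0.    -0.031] shift_after_mm [-363.7  -75.1   -3.3] now [-365.8  -63.7   -3.2]
```

```bash
python3 -m pendant '[[[0,0,0],[-0.003,0,-0.031],0.45],[[-36.4,-7.5,0],[0,0,0],0.45],[[-36.4,-7.5,0],[0,0,0],0.45],[[-36.4,-7.5,0],[0,0,0],0.45],[[-36.4,-7.5,0],[0,0,0],0.45],[[-36.4,-7.5,0],[0,0,0],0.45],[[-36.4,-7.5,0],[0,0,0],0.45],[[-36.4,-7.5,0],[0,0,0],0.45],[[-36.4,-7.5,0],[0,0,0],0.45],[[-36.4,-7.5,0],[0,0,0],0.45],[[-36.4,-7.5,0],[0,0,0],0.45],[[0,0,0],[0,0,0],0.45]]'
python3 -m pendant '[[[0,0,0],[0,0,0],0.45],[[0,0,0],[0,0,0],0.45],[[0,0,0],[0,0,0],0.45]]'
python3 - <<'E'
from h import *
plan([.454,-.3175,.035],4.6)
m=optics.camera_model("wrist"); im=optics.get_image("wrist")
import pickle; pickle.dump(m,open("w4.pkl","wb")); cv2.imwrite("pics/w4.png",im[:,:,::-1])
g=im.astype(float).mean(2); print(proj(m,[.454,-.3175,.06]),proj(m,[.457,-.3575,.06]),proj(m,[.451,-.2775,.06]))
# bright low-saturation blobs near prediction
hsv=cv2.cvtColor(im,cv2.COLOR_RGB2HSV); mk=((hsv[...,2]>110)&(hsv[...,1]<60)).astype(np.uint8)
n,l,s,c=cv2.connectedComponentsWithStats(mk)
for i in range(1,n):
    if s[i,4]>150: print(s[i],c[i].round(1))
E
```

```text
t: 8.72
tool_pos: [0.4534, -0.3221, 0.1971]
tool_rot: [2.135, 2.302, 0.0]
contact_force: [0.4, 1.1, 0.8]
opening: 0.0384
grip_force: 0.0
t: 8.97
tool_pos: [0.4552, -0.3165, 0.1974]
tool_rot: [2.129, 2.309, 0.004]
contact_force: [0.5, 0.3, 0.6]
opening: 0.0386
grip_force: 0.0
pos [ 0.4552 -0.3165  0.1974] t 8.97 turn [ 0.002 -0.001  0.001] shift_after_mm [ -0.9  -1.3 162.4] now [ -1.1  -1.6 162.4]
[314.58810565 194.69325061] [314.38995353 233.10114324] [314.80296281 153.04741601]
[  146     0   494   388 85458] [440.3 165.2]
[ 294    0   83   74 3862] [333.1  29.7]
[ 547    6   93  269 2249] [596.2 140.8]
[ 563   74   77  211 2061] [603.7 182. ]
[ 205  147   78   76 2629] [242.3 181.8]
[ 159  171   90  130 6197] [194.9 248.5]
[128 194  32  28 365] [147.4 205.4]
[460 275  36  25 580] [479.3 287.5]
[174 350  45  50 973] [201.  379.5]
[412 350  46  50 983] [429.7 379.5]
```

View pics/w4.png

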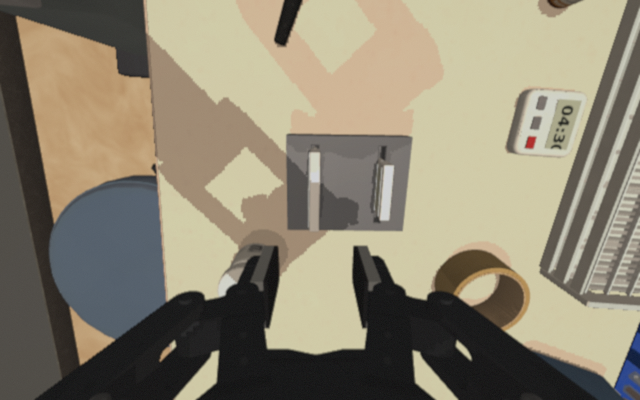

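The wide holder is at u 308–321, v 150–231, as predicted and centred between the fingers. The cup at (245,265) is clear. I'll descend and grip.

```bash
python3 -m pendant '[[[1,-1,36],[0,0,0],0.45],[[0,0,36],[0,0,0],0.45],[[0,0,36],[0,0,0],0.45],[[0,0,30],[0,0,0],0.45],[[0,0,16],[0,0,0],0.45],[[0,0,8],[0,0,0],0.45],[[0,0,0],[0,0,0],0.45],[[0,0,0],[0,0,0],0.45]]'
python3 -m pendant '[[[0,0,0],[0,0,0],0],[[0,0,0],[0,0,0],0],[[0,0,0],[0,0,0],0],[[0,0,0],[0,0,0],0],[[0,0,0],[0,0,0],0],[[0,0,0],[0,0,0],0],[[0,0,0],[0,0,0],0]]' 60
```

```text
t: 9.68
tool_pos: [0.4554, -0.3168, 0.0368]
tool_rot: [2.128, 2.308, 0.003]
contact_force: [-0.5, 0.1, 0.8]
opening: 0.0383
grip_force: 0.0
t: 10.27
tool_pos: [0.4557, -0.3181, 0.0382]
tool_rot: [2.128, 2.305, 0.003]
contact_force: [-1.8, 2.6, 7.1]
opening: 0.0085
grip_force: 60.3
```

```bash
python3 -m pendant '[[[0,0,-10],[0,0,0],0],[[0,0,-20],[0,0,0],0],[[0,0,-30],[0,0,0],0],[[0,0,-35],[0,0,0],0],[[0,0,-35],[0,0,0],0],[[0,0,-20],[0,0,0],0],[[0,0,0],[0,0,0.031],0],[[0,0,0],[0,0,0],0],[[0,0,0],[0,0,0],0]]'
python3 - <<'E'
from h import *
plan([.549,.081,.170],2.8)
m=optics.camera_model("wrist"); im=optics.get_image("wrist"); cv2.imwrite("pics/w5.png",im[:,:,::-1])
g=im.mean(2).astype(int)
for v in range(140,215,5): print(v,g[v,300:332:2].tolist())
E
```

```text
t: 11.02
tool_pos: [0.4541, -0.317, 0.1862]
tool_rot: [2.164, 2.274, 0.004]
contact_force: [0.4, -0.4, -0.0]
opening: 0.0088
grip_force: 59.2
pos [ 0.4541 -0.317   0.1862] t 11.02 turn [0.003 0.    0.001] shift_after_mm [392.9 114.2  16.2] now [392.8 114.5  16.6]
140 [112, 113, 114, 112, 113, 114, 113, 113, 112, 113, 114, 115, 113, 113, 113, 113]
145 [112, 112, 113, 113, 111, 97, 89, 91, 85, 93, 113, 113, 113, 112, 114, 112]
150 [112, 111, 112, 111, 113, 99, 108, 122, 111, 96, 114, 113, 113, 112, 111, 111]
155 [127, 126, 125, 125, 120, 101, 110, 124, 122, 97, 110, 112, 111, 112, 111, 110]
160 [125, 126, 124, 125, 125, 107, 112, 125, 116, 90, 123, 125, 121, 112, 111, 111]
165 [120, 108, 93, 81, 96, 110, 105, 116, 114, 89, 122, 123, 123, 125, 115, 110]
170 [81, 83, 81, 82, 82, 98, 104, 122, 114, 88, 121, 124, 123, 124, 121, 110]
175 [82, 82, 81, 82, 84, 108, 101, 112, 112, 105, 121, 122, 123, 124, 120, 110]
180 [81, 81, 81, 83, 86, 87, 109, 131, 132, 115, 118, 122, 122, 123, 119, 107]
185 [82, 82, 81, 102, 111, 111, 113, 113, 111, 113, 112, 112, 111, 120, 113, 108]
190 [82, 103, 153, 106, 111, 112, 113, 114, 114, 114, 113, 114, 112, 92, 81, 87]
195 [80, 102, 131, 121, 134, 131, 129, 127, 126, 126, 122, 124, 127, 105, 81, 75]
200 [86, 150, 132, 129, 142, 201, 207, 207, 207, 207, 206, 207, 204, 172, 85, 81]
205 [88, 160, 130, 129, 135, 134, 135, 186, 193, 198, 208, 207, 205, 171, 83, 80]
210 [81, 155, 129, 130, 135, 135, 135, 135, 135, 135, 134, 160, 206, 173, 84, 80]
```

```bash
python3 - <<'E'
from h import *
m=optics.camera_model("wrist"); o=get_obs(); R=Ro.from_rotvec(o["tool_rot"])
for v in (195,198,200):
    p=cast(m,315,v,o["tool_pos"][2]+.0225); print(v,(R.inv().apply(p-o["tool_pos"])*1e3).round(1))
for v in (183,185,188): # lower edge of head end: 22 above tongue edge => tcp-7.5mm
    p=cast(m,315,v,o["tool_pos"][2]-.0075); print(v,(R.inv().apply(p-o["tool_pos"])*1e3).round(1))
im=cv2.imread("pics/w5.png"); g=im.mean(2).astype(int); print(g[178:204,312].tolist(),g[178:204,318].tolist())
E
python3 -m pendant '[[[35.7,10.4,0],[0,0,0],0],[[35.7,10.4,0],[0,0,0],0],[[35.7,10.4,0],[0,0,0],0],[[35.7,10.4,0],[0,0,0],0],[[35.7,10.4,0],[0,0,0],0],[[35.7,10.4,0],[0,0,0],0],[[35.7,10.4,0],[0,0,0],0],[[35.7,10.4,0],[0,0,0],0],[[35.7,10.4,0],[0,0,0],0],[[35.7,10.4,0],[0,0,0],0],[[35.7,10.4,0],[0,0,0],0],[[0,0,0],[0,0,0],0]]'
python3 -m pendant '[[[0,0,20],[0,0,0],0],[[0,0,20],[0,0,0],0],[[0,0,15],[0,0,0],0],[[0,0,0],[0,0,0],0],[[0,0,0],[0,0,0],0]]'
python3 - <<'E'
from h import *
plan([.549,.081,.100],2.8)
m=optics.camera_model("wrist"); im=optics.get_image("wrist"); cv2.imwrite("pics/w6.png",im[:,:,::-1])
cv2.imwrite("pics/w6z.png",cv2.resize(im[100:260,240:400,::-1],None,fx=3.7,fy=3.7,interpolation=cv2.INTER_CUBIC))
E
```

```text
195 [ 42.6  -1.  -22.5]
198 [ 41.3  -1.  -22.5]
200 [ 40.4  -1.  -22.5]
183 [40.7 -1.   7.5]
185 [39.7 -1.   7.5]
188 [38.1 -1.   7.5]
[101, 102, 109, 114, 112, 111, 112, 113, 112, 113, 114, 113, 113, 110, 109, 109, 111, 129, 168, 192, 201, 206, 207, 208, 202, 173] [107, 108, 115, 116, 113, 112, 112, 113, 114, 113, 114, 113, 114, 113, 109, 106, 106, 126, 167, 193, 202, 206, 207, 208, 206, 201]
t: 12.07
tool_pos: [0.5489, 0.0861, 0.1848]
tool_rot: [-2.158, -2.281, -0.004]
contact_force: [-0.7, -0.3, -0.8]
opening: 0.0087
grip_force: 59.2
t: 12.48
tool_pos: [0.548, 0.0805, 0.1293]
tool_rot: [-2.165, -2.274, 0.002]
contact_force: [-1.1, -0.4, -0.1]
opening: 0.0087
grip_force: 59.3
pos [0.548  0.0805 0.1293] t 12.48 turn [-0.001 -0.     0.   ] shift_after_mm [ 0.4  1.1 29.3] now [ 0.4  1.1 29.3]
```

View pics/w6z.png

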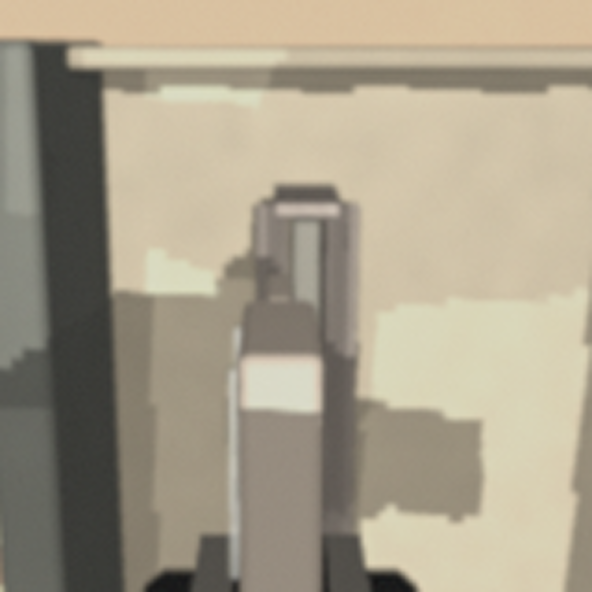

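The held holder's head end is at crop (282,354), so u 316, v 195.7. The pocket's inner +y end is at crop (307,216), so u 323, v 158.4. I'll compare the two in the tool frame.

```bash
python3 - <<'E'
from h import *
m=optics.camera_model("wrist"); o=get_obs(); R=Ro.from_rotvec(o["tool_rot"]); f=lambda u,v,z:(R.inv().apply(cast(m,u,v,z)-o["tool_pos"])*1e3).round(1)
z=o["tool_pos"][2]
print("holder top end",f(316.3,195.7,z+.0225),"head low end",f(316.3,181,z-.0075))
print("pocket +y inner end (mouth)",f(322.9,158.4,.050),"foot end",f(323,159.2,.038), "sides",f(240+252/3.7,165,.05),f(240+360/3.7,165,.05))
E
```

```text
holder top end [ 42.3  -0.5 -22.5] head low end [41.8 -0.4  7.5]
pocket +y inner end (mouth) [42.4  4.8 80.9] foot end [40.   5.2 92.9] sides [37.5 -6.3 80.9] [37.5 15.6 81. ]
```

```bash
python3 -m pendant '[[[-2.6,3,0],[0,0,0],0],[[0,0,20],[0,0,0],0],[[0,0,20],[0,0,0],0],[[0,0,8],[0,0,0],0],[[0,0,0],[0,0,0],0],[[0,0,0],[0,0,0],0],[[0,0,0],[0,0,0],0]]'
python3 -m pendant '[[[0,0,3],[0,0,0],0],[[0,0,3],[0,0,0],0],[[0,0,2],[0,0,0],0],[[0,0,2],[0,0,0],0],[[0,0,0],[0,0,0],0],[[0,0,0],[0,0,0],0]]'
```

```text
t: 13.12
tool_pos: [0.5539, 0.0782, 0.0851]
tool_rot: [2.164, 2.272, 0.006]
contact_force: [0.5, -0.5, 0.0]
opening: 0.0087
grip_force: 59.3
t: 13.62
tool_pos: [0.5526, 0.0783, 0.0731]
tool_rot: [2.165, 2.274, 0.003]
contact_force: [0.2, 0.2, -0.7]
opening: 0.0085
grip_force: 59.3
```

```bash
python3 -m pendant '[[[0,0,2],[0,0,0],0],[[0,0,2],[0,0,0],0],[[0,0,1],[0,0,0],0],[[0,0,0],[0,0,0],0],[[0,0,0],[0,0,0],0],[[0,0,0],[0,0,0],0]]'
python3 -m pendant '[[[0,0,2],[0,0,0],0],[[0,0,2],[0,0,0],0],[[0,0,0],[0,0,0],0],[[0,0,0],[0,0,0],0],[[0,0,0],[0,0,0],0]]'
```

```text
t: 14.12
tool_pos: [0.5528, 0.0783, 0.0684]
tool_rot: [2.165, 2.274, 0.003]
contact_force: [0.9, 0.7, -1.2]
opening: 0.0087
grip_force: 59.4
t: 14.53
tool_pos: [0.5531, 0.0783, 0.0648]
tool_rot: [2.165, 2.273, 0.004]
contact_force: [-0.3, 1.2, 2.7]
opening: 0.0084
grip_force: 59.8
```

```bash
python3 -m pendant '[[[0,0,2],[0,0,0],0],[[0,0,2],[0,0,0],0],[[0,0,0],[0,0,0],0],[[0,0,0],[0,0,0],0],[[0,0,0],[0,0,0],0]]'
python3 -m pendant '[[[0,0,1],[0,0,0],0],[[0,0,1],[0,0,0],0],[[0,0,0],[0,0,0],0],[[0,0,0],[0,0,0],0]]'
python3 -m pendant '[[[0,0,1],[0,0,0],0],[[0,0,1],[0,0,0],0],[[0,0,0],[0,0,0],0],[[0,0,0],[0,0,0],0]]'
```

```text
t: 14.95
tool_pos: [0.5532, 0.0783, 0.0608]
tool_rot: [2.165, 2.273, 0.004]
contact_force: [0.3, -0.5, 4.1]
opening: 0.0087
grip_force: 60.1
t: 15.28
tool_pos: [0.5542, 0.0783, 0.0601]
tool_rot: [2.164, 2.272, 0.007]
contact_force: [-0.0, 0.1, 9.1]
opening: 0.0089
grip_force: 60.8
t: 15.62
tool_pos: [0.5559, 0.0784, 0.0601]
tool_rot: [2.162, 2.27, 0.011]
contact_force: [-0.7, 0.6, 14.4]
opening: 0.0089
grip_force: 61.6
```

```bash
python3 -m pendant '[[[0,0,0],[0,0,0],0],[[0,0,0],[0,0,0],0],[[0,0,0],[0,0,0],0],[[0,0,0],[0,0,0],0],[[0,0,0],[0,0,0],0],[[0,0,0],[0,0,0],0]]'
python3 - <<'E'
from h import *
m=optics.camera_model("scene"); b=optics.get_image("scene").astype(int); 
m2=optics.camera_model("wrist"); im=optics.get_image("wrist"); cv2.imwrite("pics/w7.png",im[:,:,::-1]); g=im.mean(2).astype(int)
o=get_obs(); print(o["tool_pos"])
# drawer front and bar in the wrist view: rows at z~.087 / .066
for x in (.446,.448,.450,.452): print(x,proj(m2,[x,.10,.066]).round(1))
u,v=proj(m2,[.449,.10,.066]).round().astype(int); print(v,u-15,g[v,u-15:u+16].tolist())
E
```

```text
t: 16.12
tool_pos: [0.5558, 0.0784, 0.0601]
tool_rot: [2.162, 2.27, 0.011]
contact_force: [-0.8, 1.2, 15.5]
opening: 0.0087
grip_force: 61.6
[0.55584647 0.07836457 0.06005348]
0.446 [ 91.3 218. ]
0.448 [ 95.5 218.1]
0.45 [ 99.8 218.3]
0.452 [104.  218.5]
218 83 [165, 166, 165, 165, 166, 164, 153, 125, 111, 119, 135, 140, 142, 141, 142, 139, 138, 136, 132, 122, 109, 102, 101, 98, 96, 94, 90, 88, 83, 79, 76]
```

```bash
python3 -c "
from station import ctrl
print(ctrl.finish_job())"
```

```text
the job is handed in; nothing more can be done
None
```

I've handed the job in: the drawer is open about 0.123 m, and the wide holder is in the pocket with its window towards the drawer's front. It is still gripped and pressed against the foot's stop with about 15 N at 16 s; I judged it fully seated from the height and force readings, not from a final picture.

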